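Turn a pump impeller over in the flip nest

ROBOT

A 6-joint arm with a two-finger parallel gripper is mounted at the origin on the work surface; the furniture and walls round the work are solid. World frame = base frame: x ahead of the robot, y to its left, z up, the work surface at z = 0. Lengths are in m, angles in rad, forces in N, time in s.
With the tool pointing down it reaches from about 0.3 to 0.825 m from the base axis. Payload 5.4 kg.
Tool frame: the origin (TCP) lies at the very end of the fingers, on their centre line; the grasp point (between the pads) lies 19 mm behind it; z points along the fingers, y is the line along which they close (so a half turn about z gives the same grasp; the last joint's range is limited). The gripper opens to 92 mm and grips with 3 to 60 N. Pads are 20 mm wide; open, the fingers measure 128 mm over their backs; the gripper's body (75 mm by 189 mm) begins 69 mm behind the grasp point.
Start: joints at [-1.498, 0.158, 1.597, -0, 1.386, -0.21], TCP at [0.16, -0.552, 0.215] pointing down, gripper open.
Joint ranges: [-2.91, 2.91], [-0.94, 2.29], [0.18, 2.7], [-1.29, 4.43], [0.17, 2.64], [-3, 3]. Speed limits (rad/s): [2.57, 2.57, 3.14, 3.14, 3.14, 3.14].

INTERFACE

Orientations are given as a rotation vector (axis times angle).
In Python, from workcell import bot gives the robot as it stands. Calls block until the motion is done:
- bot.goto(position, orientation): joint-space move of the TCP to a pose.
- bot.line_to(position, rot=None, max_speed=0.15): straight line of the TCP; rot=None keeps the orientation; max_speed is the mean speed in m/s.
- bot.set_joints(angles): joint-space move.
- bot.set_gripper(opening, newtons=None): opening from 0.0 (shut) to 1.0 (fully open); newtons is the grip in N (None keeps the last); returns when the fingers have stopped.
- bot.hold(seconds).
- bot.inverse_kinematics(position, orientation): joint angles nearest the present ones, or None.
- bot.read_camera(name): name is "scene" or "top" or "wrist"; returns a dict with "pixels" (420x560x3 uint8, blue, green, red), "fx", "fy", "cx", "cy" (pixels), "R" (3x3) and "t" (3): a world point X has camera coordinates R X + t. Camera axes: x right, y down, z forward; pixel columns grow to the right and rows downward; lengths in m; the calibration is good to about 2 mm. A picture is of the moment at which its call begins. There is no depth.
A pose or a line that the arm cannot do raises bot.MotionError and nothing moves.
- bot.job_done(): hands the job in; it is judged then, once.
Readings, each from a call of its own:
- bot.current_clock(): time.
- bot.current_joints(): joint angles.
- bot.current_joint_vel(): joint speeds.
- bot.current_effort(): joint torques, N m.
- bot.current_ee_pos(): TCP position.
- bot.current_tool_rot(): TCP orientation.
- bot.current_contact_force(): force on the tool from outside, world axes, zero at the start.
- bot.current_ft_torque(): the same for the moment, N m.
- bot.current_opening(): opening from 0.0 (shut) to 1.0 (fully open).
- bot.current_grip_force(): force on a finger pad.
Only numpy, scipy, OpenCV 4.12 (cv2) and the standard library are available. Lean on these libraries where they do the work, as an engineer would, in place of code of your own. Each camera call takes 0.05 s, during which the arm holds its last target. There are 200 camera calls.

TASK

Turn the impeller over in the flip nest without touching it, because its faces are freshly lapped: swing the empty cover leaf right down onto it, throw the red-handled toggle clamp fully home, and swing the clamped pair over until it lies flat on the other side. Then throw the clamp wide open and swing the now empty leaf that carries the clamp back up to upright or beyond, leaving it standing open with the impeller lying upside down in the pocket of the cover leaf. Move the leaves under control, never letting one fly or slam, and leave the loose things on the bench where they are.

Things in the scene. Friction and masses are not known exactly. Their poses are not given: they have to be found in the camera images.
- flip_nest: Fixed base of the flip nest: grey plate 220 x 240 x 10 mm, two dark bearing blocks (tops 127 mm up) with a steel hinge shaft, four rubber-topped rest posts. Origin under its centre, on the bench; x along the shaft away from the robot, y left, z up (yaw -0.17 to 0.05). Two leaves turn about the shaft like the covers of a book; when shut, loaded_leaf + cover_leaf = 3.142; they cannot pass.
- hinge_mid (a point): Middle of the hinge shaft, 115 mm above the bench; axes as flip_nest's. Each leaf is a plate 170 mm long along the shaft, from 12 to 128 mm out from it, 8 mm thick, its back 20 mm behind the parting plane (the plane through the shaft where the leaves meet), with a black pocket ring of 107 mm inside diameter, 11 mm high, 68 mm out.
- loaded_leaf (a joint): Angle (rad) of the leaf that holds the impeller at the start and carries the toggle clamp (0.40 kg in all). 0: flat on the rest posts on the left (+y), pocket up; 1.571: upright over the shaft; 3.142: swung over to the right, pocket down on the flat cover leaf. Friction hinge (0.42 N m): stays where it is left; the clamped pair with the impeller may sink if let go half-way.
- cover_leaf (a joint): Angle (rad) of the other leaf, empty at the start (0.27 kg). 0: flat on the rest posts on the right (-y), pocket up; 1.571: upright; 3.142: shut over the impeller, on the stop buttons of the flat loaded leaf. Starts at 1.2 to 1.9; its friction hinge (0.27 N m) holds it anywhere. Lifting the loaded leaf pushes it along; only the clamp keeps the two together past upright.
- clamp_lever (a joint): Angle (rad) of the red clamp lever about clamp_pin. 0: fully home on its stop, in line with the leaf, pointing straight out from the shaft (locked; dead centre is at 0.16). It opens toward the pocket side of its leaf: starts near 1.4, square to the leaf; limit 1.6. So with the leaf on the left, pressing the lever end down shuts it; with the leaf turned over to the right, pressing it down opens it.
- clamp_pin (a point): Pin of the clamp lever, on the loaded leaf midway along it, parallel to the shaft, 184 mm out from the shaft and 4 mm to the pocket side of the parting plane. Axes turn with the leaf: x along the shaft, y outward, z to the pocket side. The clamp arm (inward of the pin) sets a sprung rubber foot on the cover leaf's lug; it is clear of the lug above about 0.85 of clamp_lever.
- lever_grip (a point): Point on the middle line of the red clamp lever (11 to 14 mm thick), 80 mm from its pin, 20 mm short of its end; the line runs 2 mm to the opening side of the pin. Axes turn with the lever: x along the pin, y to its end, z the way it opens. With the cover shut the spring is felt from about 0.6 down to 0: shutting takes up to 6 N here and snaps past dead centre; opening takes 4 N. Else it moves freely.
- loaded_bar (a point): Centre of the loaded leaf's round black handle bar: 13 mm thick, 50 mm long, parallel to the shaft, 182 mm out from it, in the parting plane, 60 mm beyond flip_nest's middle (far end). 45 mm free between bar and leaf edge; its cranked end rods stand 28 mm either side. Axes turn with the leaf: x along the bar, y outward, z to the pocket side. Swinging the clamped pair takes about 8 N here.
- cover_bar (a point): Centre of the cover leaf's handle bar, same form and size, at the near end of the leaf (60 mm from flip_nest's middle toward the robot), 182 mm out from the shaft, in the parting plane. Axes turn with the leaf: x along the bar toward the robot, y outward from the shaft, z to the pocket side.
- cover_pocket (a point): Point in the cover leaf's pocket where the middle of an impeller lying in it comes to be: 68 mm out from the shaft, at the parting plane. A white raised seat in this pocket carries the shroud, and the hub drops into its bore.
- impeller_mid (a point): Middle of the bright metal impeller, a disc about 100 mm across, 16 mm thick, its hub 22 mm high, 0.31 kg, lying hub up and loosely (a few mm of play) in the loaded leaf's pocket at the start; its z axis points up then and down once it is turned over. The robot must not touch it.
- spare_mid (a point): Middle of a second impeller (100 mm across, 22 mm thick) lying on the bench to the right, 11 mm up. Leave it.
- grease_mid (a point): Middle of the white grease tub with a red lid (70 mm across, 64 mm high), 32 mm up. Leave it.
- seal_mid (a point): Middle of the black and white seal ring (62 mm across, 20 mm high), 10 mm up. Leave it.
- tape_mid (a point): Middle of the yellow tape measure (82 x 37 x 64 mm), 32 mm up. Leave it.
There are look-alikes about, which are no part of the job. Leave any black look-alike of the part that bears impeller_mid alone.

How it is judged:
On the way, in this order (a step that is already met when the one before it is completed fails the run):
1. the cover leaf is swung down over the impeller in the flat loaded leaf (cover_leaf above 3.0, loaded_leaf below 0.1) (value of joint cover_leaf above 3 rad and value of joint loaded_leaf below 0.1 rad), for 0.1 s.
2. the clamp is fully home with the cover shut (clamp_lever below 0.06, cover_leaf above 3.09) (value of joint clamp_lever below 0.06 rad and value of joint cover_leaf above 3.09 rad and value of joint loaded_leaf below 0.1 rad), for 0.2 s.
3. the pair, still clamped, lies flat on the right (loaded_leaf above 3.09, cover_leaf below 0.05, clamp_lever below 0.06) (value of joint clamp_lever below 0.06 rad and value of joint loaded_leaf above 3.09 rad and value of joint cover_leaf below 0.05 rad), for 0.2 s.
4. the clamp is thrown open before the leaf is lifted (clamp_lever above 0.85, loaded_leaf still above 3.0) (value of joint clamp_lever above 0.85 rad and value of joint loaded_leaf above 3 rad), for 0.1 s.
At the end, for the whole second after the job is handed in: Cover leaf flat on the right (below 0.05 rad), the impeller in its pocket upside down (z axis within 8 degrees of straight down, middle within 10 mm of cover_pocket); the leaf with the clamp stands still and open: at most 7 degrees short of upright, or beyond (loaded_leaf below 1.7) (value of joint loaded_leaf below 1.7 rad and value of joint cover_leaf below 0.05 rad and angle between impeller_mid's own z axis and vertical above 3 rad and distance between impeller_mid and cover_pocket below 0.01 m and velocity of joint loaded_leaf between -0.1 and 0.1 rad/s); the robot touches nothing.
It fails at once if the robot touches the impeller with more than 0.5 N (contact force between any of the fingers, the arm and impeller above 0.5 N).
It fails at once if a leaf flies or slams (faster than 5 rad/s) (velocity of joint any of loaded_leaf, cover_leaf above 5 rad/s or velocity of joint any of loaded_leaf, cover_leaf below -5 rad/s).
It fails at once if a loose thing on the bench (spare impeller, grease tub, seal ring, tape measure) is moved more than 30 mm (distance of any of spare_mid, grease_mid, seal_mid, tape_mid from where it was at the start of the episode above 0.03 m).
It also fails if it takes over 72 s, if anything falls off the work surface, if the arm or the gripper's body presses on something with over 40 N, if the wrist force passes 120 N, or if a joint passes its speed limit or range.

## Working session

There is one attempt and no reset: what is moved stays moved. The work goes in short steps, each a Python script; the robot and the scene stay as the last script left them, time stands still between calls to the robot, and variables do not carry over. Pictures are saved under pics/ and viewed, at most 14 in all, crops included, and the job is handed in when it is done.

```bash
ls; mkdir -p pics
python3 - <<'E'
from workcell import bot
import cv2
for n in("scene","top"):
    c=bot.read_camera(n); cv2.imwrite(f"pics/{n}0.png",c["pixels"]); print(n,c["fx"],c["cx"],c["cy"],c["R"],c["t"])
print(bot.current_clock(),bot.current_tool_rot())
E
```

```text
pics
scene 444.2641647591458 285.96329634913917 212.86491696703848 [[-0.74337508 -0.66866284 -0.0168374 ]
 [-0.2705051   0.32356142 -0.9067166 ]
 [ 0.61173564 -0.66947592 -0.4214042 ]] [0.32711293 0.20315706 1.07595945]
top 479.7728091407001 277.60226303652524 205.12573724878953 [[-0.02690082 -0.99942933 -0.02042942]
 [-0.98485636  0.02999904 -0.17075714]
 [ 0.17127256  0.01552654 -0.98510133]] [0.05616322 0.4217722  1.37059796]
0.1 [-3.10857148e+00 -4.42415261e-01 -1.52131985e-04]
```

View pics/scene0.png

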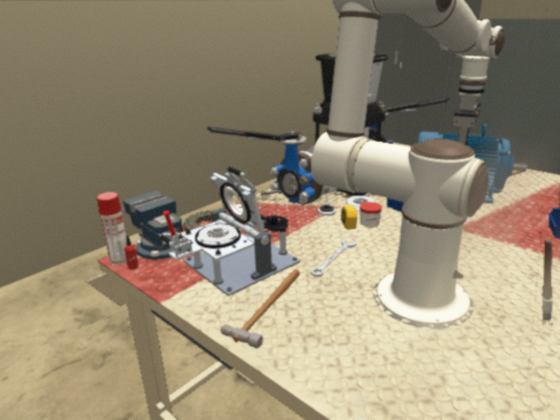

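View pics/top0.png

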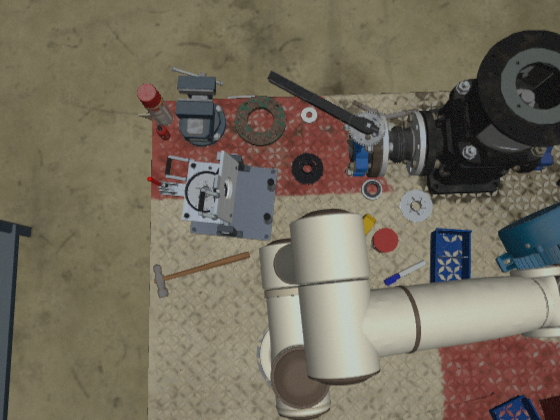

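The top view shows the nest at about (230,195), with the vise just beyond it at (200,115), the red lever at (155,182) and the upright cover leaf near (230,190). I'll crop both views for detail.

Run:
```python
import cv2
a=cv2.imread("pics/top0.png")[130:250,140:300]; cv2.imwrite("pics/t1.png",cv2.resize(a,None,fx=5,fy=5,interpolation=cv2.INTER_CUBIC))
a=cv2.imread("pics/scene0.png")[160:295,140:310]; cv2.imwrite("pics/s1.png",cv2.resize(a,None,fx=4.4,fy=4.4,interpolation=cv2.INTER_CUBIC))
```

```text
(no output)
```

View pics/t1.png

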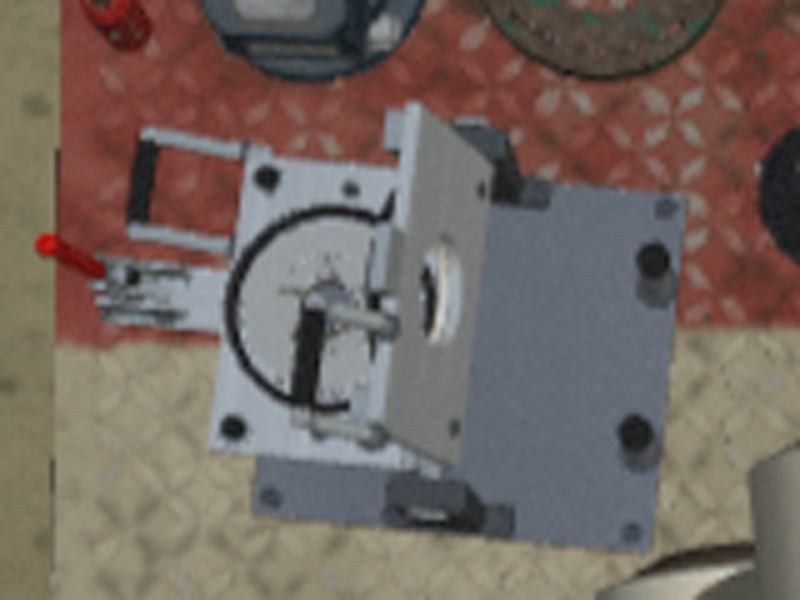

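View pics/s1.png

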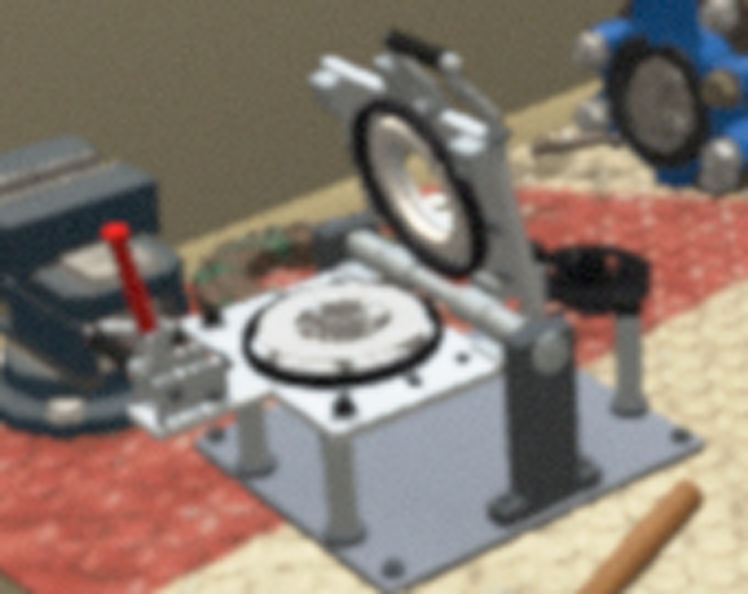

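The crops show the nest plate corners (top crop) at about (686,192), (653,551) and (252,517). The loaded bar is at (143,185), the cover bar at (310,355) and the red lever tip at (47,245). In the scene crop the cover bar is near (418,46).

```bash
cat > h.py <<'E'
import numpy as np, cv2
from scipy.spatial.transform import Rotation as R
from workcell import bot
def onplane(c,uv,z):
    d=c["R"].T@np.array([(uv[0]-c["cx"])/c["fx"],(uv[1]-c["cy"])/c["fy"],1]); o=-c["R"].T@c["t"]
    return o+d*(z-o[2])/d[2]
def proj(c,X):
    p=c["R"]@X+c["t"]; return np.array([c["cx"]+c["fx"]*p[0]/p[2],c["cy"]+c["fy"]*p[1]/p[2]])
E
python3 - <<'E'
from h import *
from scipy.optimize import least_squares as ls
T=bot.read_camera("top");S=bot.read_camera("scene")
t=lambda u,v:np.array([140+u/5,130+v/5]); s=lambda u,v:np.array([140+u/4.4,160+v/4.4])
obs=[((.11,-.12,.01),t(686,192)),((-.11,-.12,.01),t(653,551)),((-.11,.12,.01),t(252,517)),((.06,.182,.115),t(143,185))]
def W(q,p): return np.array([q[0],q[1],0])+R.from_euler("z",q[2]).apply(p)
r=ls(lambda q:np.concatenate([proj(T,W(q,p))-o for p,o in obs]),[.6,.2,0]); print(r.x,r.fun.round(2))
q=r.x
# checks in scene view: base corner near-left/near-right
for p in [(-.11,-.12,.01),(-.11,.12,.01)]: print((proj(S,W(q,p))-[140,160])*4.4)
cb=lambda a:W(q,(-.06,-.182*np.cos(a),.115+.182*np.sin(a)))
a=ls(lambda a:np.concatenate([proj(T,cb(a[0]))-t(310,355),proj(S,cb(a[0]))-s(418,46)]),[1.6]);print(a.x,a.fun,cb(a.x[0]))
print("loadedbar",W(q,(.06,.182,.115)))
tip=lambda a:W(q,(0,.184+.1*np.cos(a)-.002*np.sin(a),.119+.1*np.sin(a)))
a=ls(lambda a:np.concatenate([proj(T,tip(a[0]))-t(47,245),proj(S,tip(a[0]))-s(115,228)]),[1.4]);print(a.x,a.fun)
E
```

```text
[ 0.44632513  0.17403136 -0.11837957] [ 0.25 -0.18  0.04  0.16 -0.13 -0.24 -0.16  0.24]
[708.54654361 438.15991393]
[391.19531333 590.68497199]
[1.79866107] [-0.18425264  1.15031116  1.02721305  1.55325587] [0.39160069 0.22194325 0.29229548]
loadedbar [0.52740001 0.3476714  0.115     ]
[1.39704122] [-0.24055974  0.27285803  0.56551953  0.69950508]
```

```bash
cat >> h.py <<'E'
Q=np.array([0.44632513,0.17403136,-0.11837957])
def W(x,y,z): return np.array([Q[0],Q[1],0])+R.from_euler("z",Q[2]).apply([x,y,z])
def ori(k):  # tool down, tool y along nest direction at angle k
    a=Q[2]+k; y=np.array([np.cos(a),np.sin(a),0]); z=np.array([0,0,-1.]); return R.from_matrix(np.c_[np.cross(y,z),y,z]).as_rotvec()
OY=ori(-np.pi/2)   # closing across the bars
G=.019
cov=lambda a,x=-.066:W(x,-.182*np.cos(a),.115+.182*np.sin(a)-G)      # TCP gripping cover bar
load=lambda f,x=.068:W(x,.182*np.cos(f),.115+.182*np.sin(f)-G)       # TCP gripping loaded bar
r_,h_=.085,.0085
def shut(t,w=.010,h=h_): # TCP: outward bottom corner on the opening face of lever, leaf on left
    return W(0,.184+r_*np.cos(t)-h*np.sin(t)-w,.119+r_*np.sin(t)+h*np.cos(t))
def opn(t,w=.010,h=.0045,r=.09): # leaf on right, corner on lever back face
    return W(0,-(.184+r*np.cos(t)+h*np.sin(t)+w),.115-.004-r*np.sin(t)+h*np.cos(t))
def arc(f,a,b,step,speed):
    for t in np.linspace(a,b,max(2,int(np.ceil(abs(b-a)/step))+1))[1:]: bot.line_to(f(t),max_speed=speed)
def st(*m): print(*m,"t=%.1f"%bot.current_clock(),bot.current_ee_pos().round(4),"F",np.round(bot.current_contact_force(),1),"op %.2f"%bot.current_opening())
E
python3 - <<'E'
from h import *
for k in(-np.pi/2,np.pi/2,0,np.pi):
    o=ori(k)
    L={"cov":[cov(a) for a in np.linspace(1.8,3.14,6)],"load":[load(a) for a in np.linspace(0,3.14,9)],"shut":[shut(t) for t in(1.4,.7,0)],"opn":[opn(t) for t in(-.2,0,.6,1.1)],"start":[np.array([.16,-.55,.215])]}
    for n,l in L.items(): 
        q=[bot.inverse_kinematics(p,o) for p in l]; print(round(k,2),n,[None if j is None else np.round(j,1).tolist() for j in (q[0],q[len(q)//2],q[-1])],sum(j is None for j in q))
E
```

```text
-1.57 cov [[0.3, -0.2, 1.9, -0.0, 1.5, 1.9], [0.5, 0.0, 1.8, -0.0, 1.3, 2.2], [0.5, 0.2, 1.8, -0.0, 1.1, 2.2]] 0
-1.57 load [[0.4, 0.4, 1.5, -0.0, 1.2, 2.1], [0.1, 0.0, 1.6, -0.0, 1.5, 1.8], [-0.3, 0.1, 1.9, -0.0, 1.1, 1.4]] 0
-1.57 shut [[0.4, 0.2, 1.6, -0.0, 1.4, 2.1], [0.5, 0.3, 1.5, -0.0, 1.3, 2.2], [0.5, 0.4, 1.5, -0.0, 1.3, 2.2]] 0
-1.57 opn [[-0.5, -0.2, 2.1, -0.0, 1.2, 1.2], [-0.5, -0.1, 2.1, -0.0, 1.1, 1.2], [-0.4, 0.0, 2.2, -0.0, 1.0, 1.3]] 0
-1.57 start [[-1.5, 0.2, 1.6, -0.0, 1.4, 0.2], [-1.5, 0.2, 1.6, -0.0, 1.4, 0.2], [-1.5, 0.2, 1.6, -0.0, 1.4, 0.2]] 0
1.57 cov [[0.3, -0.2, 1.9, -0.0, 1.5, -1.2], [0.5, 0.0, 1.8, -0.0, 1.3, -1.0], [0.5, 0.2, 1.8, -0.0, 1.1, -0.9]] 0
1.57 load [[0.4, 0.4, 1.5, -0.0, 1.2, -1.1], [0.1, 0.0, 1.6, -0.0, 1.5, -1.4], [-0.3, 0.1, 1.9, 0.0, 1.1, -1.7]] 0
1.57 shut [[0.4, 0.2, 1.6, -0.0, 1.4, -1.0], [0.5, 0.3, 1.5, -0.0, 1.3, -0.9], [0.5, 0.4, 1.5, -0.0, 1.3, -0.9]] 0
1.57 opn [[-0.5, -0.2, 2.1, 0.0, 1.2, -2.0], [-0.5, -0.1, 2.1, 0.0, 1.1, -2.0], [-0.4, 0.0, 2.2, 0.0, 1.0, -1.9]] 0
1.57 start [[-1.5, 0.2, 1.6, 0.0, 1.4, -3.0], [-1.5, 0.2, 1.6, 0.
[... 485 characters left out ...]
, -0.3]] 0
0 start [[-1.5, 0.2, 1.6, 0.0, 1.4, -1.4], [-1.5, 0.2, 1.6, 0.0, 1.4, -1.4], [-1.5, 0.2, 1.6, 0.0, 1.4, -1.4]] 0
3.14 cov [[0.3, -0.2, 1.9, -0.0, 1.5, -2.8], [0.5, 0.0, 1.8, -0.0, 1.3, -2.6], [0.5, 0.2, 1.8, -0.0, 1.1, -2.5]] 0
3.14 load [[0.4, 0.4, 1.5, -0.0, 1.2, -2.6], [0.1, 0.0, 1.6, -0.0, 1.5, -2.9], [-0.3, 0.1, 1.9, -0.0, 1.1, 3.0]] 3
3.14 shut [[0.4, 0.2, 1.6, -0.0, 1.4, -2.6], [0.5, 0.3, 1.5, -0.0, 1.3, -2.5], [0.5, 0.4, 1.5, -0.0, 1.3, -2.5]] 0
3.14 opn [[-0.5, -0.2, 2.1, -0.0, 1.2, 2.7], [-0.5, -0.1, 2.1, -0.0, 1.1, 2.7], [-0.4, 0.0, 2.2, -0.0, 1.0, 2.8]] 0
3.14 start [[-1.5, 0.2, 1.6, -0.0, 1.4, 1.8], [-1.5, 0.2, 1.6, -0.0, 1.4, 1.8], [-1.5, 0.2, 1.6, -0.0, 1.4, 1.8]] 0
```

```bash
sed -i 's/^OY=.*/OY=ori(np.pi\/2); OX=ori(0)/' h.py
python3 - <<'E'
from h import *
bot.line_to([.12,-.42,.42],max_speed=.3)
p=cov(1.8); up=np.array([0,0,.09])
bot.goto(p+up,OY); st("above")
bot.set_gripper(.42,8)
c=bot.read_camera("wrist"); cv2.imwrite("pics/w1.png",c["pixels"]); print(proj(c,cov(1.8)+[0,0,G]))
E
```

```text
above t=3.6 [0.386  0.2223 0.3632] F [-0.8 -0.1  0. ] op 1.00
[282.21286766 219.91024882]
```

View pics/w1.png

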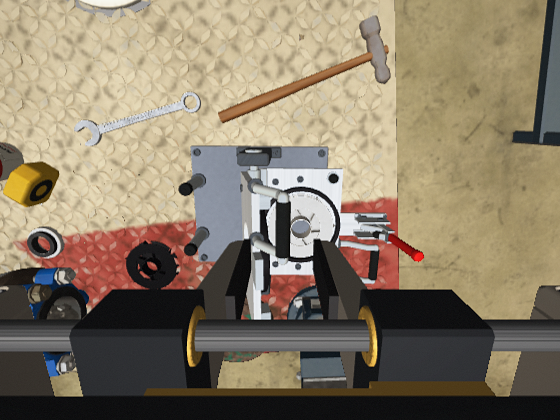

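The wrist view shows the black cover bar at about (283,230), midway between the fingers and within 3 mm of the prediction. I'll go on to grip it and swing.

Run:
```python
from h import *
p=cov(1.8); bot.line_to(p,max_speed=.1); st("down")
bot.set_gripper(0,8); st("grip")
arc(cov,1.8,3.12,.17,.12); st("3.12")
bot.line_to(cov(3.142)-[0,0,.002],max_speed=.05); st("shut")
c=bot.read_camera("scene"); cv2.imwrite("pics/s2.png",cv2.resize(c["pixels"][140:300,120:330],None,fx=3.5,fy=3.5))
```

```text
down t=5.7 [0.3861 0.223  0.274 ] F [-0.7 -0.1 -0.5] op 0.42
grip t=6.2 [0.3858 0.2231 0.2735] F [0.2 0.7 1.9] op 0.14
3.12 t=9.4 [0.403  0.3641 0.0989] F [ 6.7  4.9 -3. ] op 0.14
shut t=9.6 [0.4031 0.3642 0.0932] F [ 6.4  6.6 -2.8] op 0.14
```

View pics/s2.png

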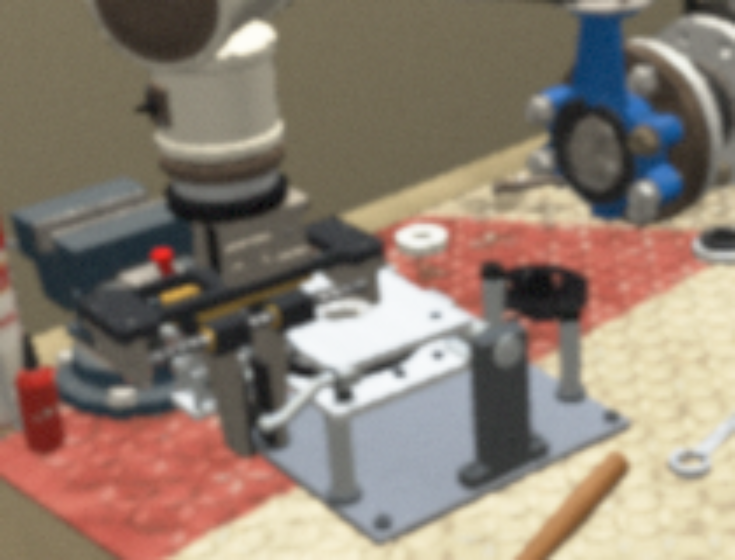

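The scene view shows the cover leaf lying shut and parallel over the loaded leaf, with the red lever still upright at (162,255). Next I'll release the bar and throw the clamp.

Run:
```python
from h import *
bot.set_gripper(.38); p=bot.current_ee_pos(); bot.line_to(p+[0,0,.2],max_speed=.25); bot.set_gripper(0)
s=shut(1.45)+ (W(0,-.025,0)-W(0,0,0))
bot.goto(s+[0,0,.08],OX); bot.line_to(s,max_speed=.15); st("pre")
bot.line_to(shut(1.4),max_speed=.08); st("touch")
arc(shut,1.4,.6,.2,.08); st(.6)
for t in(.4,.2,.1,0): bot.line_to(shut(t),max_speed=.06); st(t)
for d in(.002,.004):
    bot.line_to(shut(0)-[0,0,d],max_speed=.03); st("press",d)
```

```text
pre t=13.8 [0.4646 0.3241 0.2053] F [ 0.1 -0.1  0. ] op 0.00
touch t=14.3 [0.4675 0.3533 0.2041] F [ 0.3  0.4 -0.8] op 0.01
0.6 t=15.7 [0.4742 0.4118 0.1732] F [ 0.2 -0.4  0.2] op 0.00
0.4 t=16.2 [0.476  0.4214 0.16  ] F [ 0.8 -0.1  2.6] op 0.00
0.2 t=16.6 [0.4758 0.4276 0.1429] F [-0.3  0.  -0.4] op 0.00
0.1 t=16.9 [0.4763 0.4298 0.1351] F [ 0.2  1.  -0.1] op 0.01
0 t=17.2 [0.4773 0.4314 0.1278] F [ 1.1 -0.2  1.4] op 0.01
press 0.002 t=17.4 [0.4774 0.4315 0.1269] F [-0.8 -0.3  6.8] op 0.00
press 0.004 t=17.7 [0.4775 0.4316 0.1263] F [-4.2 -1.5 12.9] op 0.01
```

Run:
```python
from h import *
bot.line_to(shut(0)+[0,0,.08],max_speed=.25); bot.set_gripper(.42,40)
bot.goto(load(0)+[0,0,.09],OY); st("above")
c=bot.read_camera("wrist"); cv2.imwrite("pics/w2.png",c["pixels"]); print(proj(c,load(0)+[0,0,G]),proj(c,W(0,.184,.119)),proj(c,W(0,.284,.121)))
```

```text
above t=20.4 [0.5353 0.3469 0.1861] F [-0.1 -0.3 -0.2] op 0.42
[282.02518212 219.94223592] [284.71063725 138.37548522] [414.41490253 138.62285689]
```

View pics/w2.png

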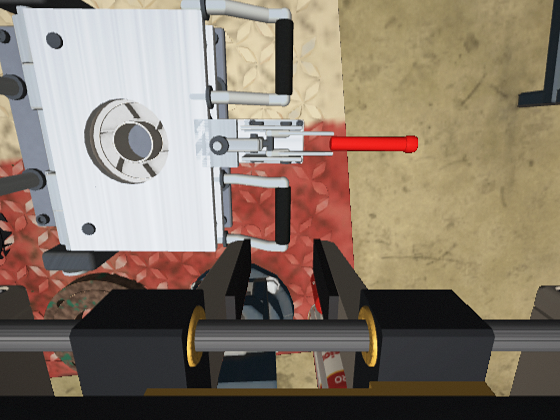

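The wrist view shows the lever lying straight out at (330–412,144), fully home and in line. The loaded bar is between the fingers' line at (283,215). I'll grip it and swing the pair over.

Run:
```python
from h import *
bot.line_to(load(0),max_speed=.1); bot.set_gripper(0,40); st("grip")
g=np.linspace(0,np.pi,19)
for i,t in enumerate(g[1:]):
    bot.line_to(load(t),max_speed=.13)
    if i%3==2 or i==0: st("%.2f"%t)
    if np.linalg.norm(bot.current_contact_force())>60: print("HIGH"); break
bot.line_to(load(np.pi)-[0,0,.002],max_speed=.05); st("down")
c=bot.read_camera("scene"); cv2.imwrite("pics/s3.png",cv2.resize(c["pixels"][140:300,120:360],None,fx=3.3,fy=3.3))
```

```text
grip t=22.0 [0.5357 0.3475 0.0964] F [0.1 3.7 0.5] op 0.13
0.17 t=22.4 [0.5352 0.3448 0.1275] F [ 1.7  5.9 -1.1] op 0.13
0.52 t=23.2 [0.5327 0.3243 0.1876] F [-0.4  9.3  3.9] op 0.13
1.05 t=24.4 [0.5247 0.2596 0.2575] F [-5.3 11.1 15.9] op 0.13
1.57 t=25.6 [0.5131 0.1653 0.2813] F [-10.9  -0.8  18.4] op 0.12
2.09 t=26.7 [0.5011 0.0734 0.252 ] F [-4.9 -5.3  1.1] op 0.13
2.62 t=27.9 [0.4938 0.0101 0.1861] F [-6.8 -1.2 -6.6] op 0.13
3.14 t=29.1 [ 0.4917 -0.0138  0.0961] F [ -5.2   0.8 -10. ] op 0.13
down t=29.3 [ 0.4919 -0.0138  0.0956] F [-9.5  1.3  0.8] op 0.12
```

View pics/s3.png

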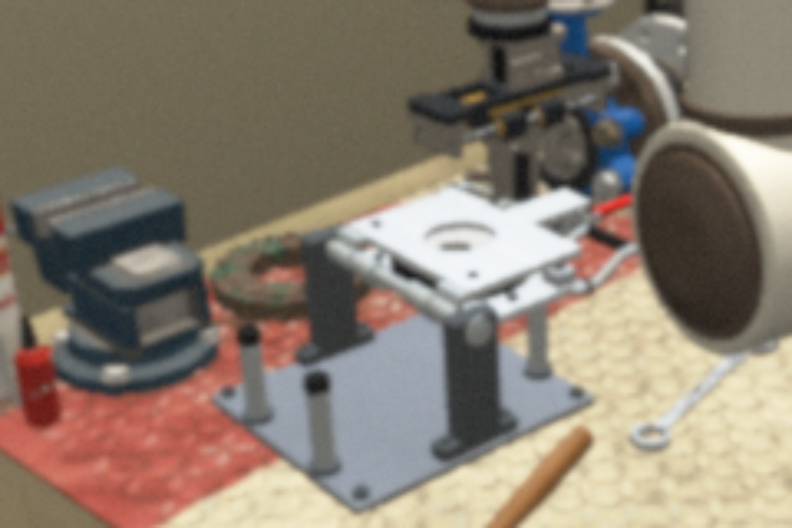

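The scene view shows the pair lying flat on the right at (450,230), with the red lever still in line pointing outward at (610,205). Now I'll press firmly home, release, and look from above the lever before opening it.

Run:
```python
from h import *
bot.line_to(load(np.pi)-[0,0,.005],max_speed=.05); bot.hold(.3); st("press")
bot.set_gripper(.38); p=bot.current_ee_pos(); bot.line_to(p+[0,0,.12],max_speed=.25); bot.set_gripper(0,20)
bot.goto(opn(0)+[0,0,.09],OX); st("above lever")
T=bot.read_camera("top"); cv2.imwrite("pics/t3.png",cv2.resize(T["pixels"][120:270,190:350],None,fx=4,fy=4))
b=onplane(T,(307,168),.02)-W(0,0,0); print("black lookalike nest",R.from_euler("z",-Q[2]).apply(b))
w=bot.read_camera("wrist"); cv2.imwrite("pics/w3.png",w["pixels"]); print(proj(w,W(0,-.284,.109)),proj(w,W(0,-.184,.111)))
```

```text
press t=29.9 [ 0.492  -0.0138  0.0952] F [-19.7   3.7  21.3] op 0.13
above lever t=32.9 [ 0.4129 -0.1079  0.2056] F [ 0.2  0.5 -0.3] op 0.01
black lookalike nest [ 0.11581853 -0.20888611  0.02      ]
[282.6155908  209.59823579] [283.04983645  95.28479658]
```

View pics/w3.png

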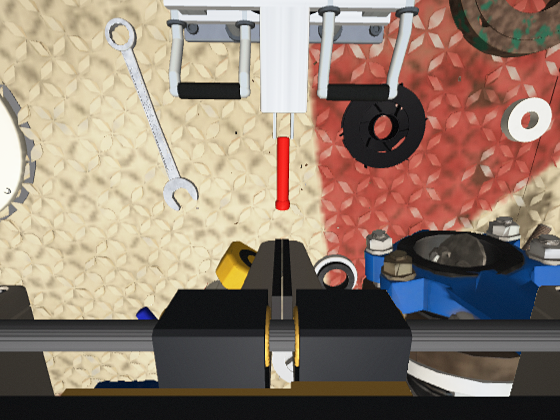

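The wrist view shows the lever straight out at (283,140–208). The blue valve at (390,250) is close to the +x end of the wide gripper body, so I'll check its position from above.

View pics/t3.png

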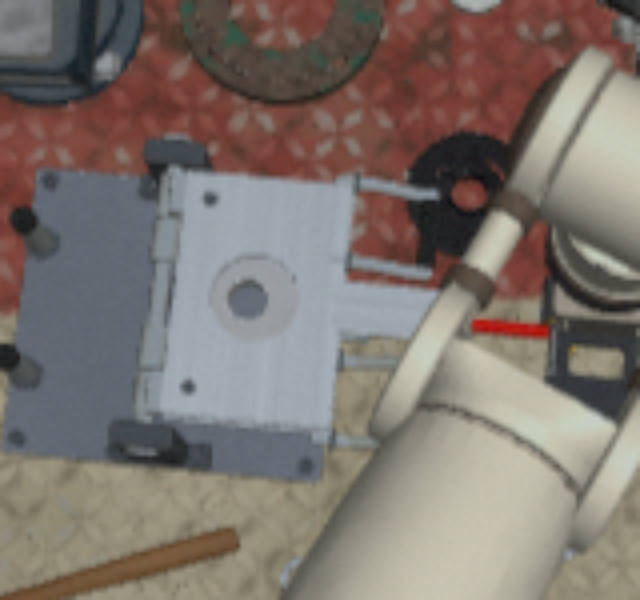

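```bash
cat >> h.py <<'E'
TAU=.35
def ot(s):  # tool leaning out to -y, pointing down and inward (+y nest); closing in nest y-z
    z=np.array([0,np.sin(TAU),-np.cos(TAU)]); y=s*np.array([0,np.cos(TAU),np.sin(TAU)])
    return (R.from_euler("z",Q[2])*R.from_matrix(np.c_[np.cross(y,z),y,z])).as_rotvec()
def ops(t,extra=0,r=.085,x=.004):
    e=np.array([0,-np.cos(t),-np.sin(t)]); n=np.array([0,-np.sin(t),np.cos(t)])
    return W(*(np.array([x,-.184,.111])+r*e+n*(.0045+.016*np.sin(abs(t-TAU))+extra)))
E
python3 - <<'E'
from h import *
for s in(1,-1):
    q=[bot.inverse_kinematics(ops(t),ot(s)) for t in(-.5,0,.5,1.,1.2)]; print([None if j is None else np.round(j,2).tolist() for j in q])
    print(bot.inverse_kinematics(ops(0)+[0,0,.08],ot(s)))
T=bot.read_camera("top"); w=bot.read_camera("wrist")
E
```

```text
[[-0.7, -0.12, 2.01, 0.29, 1.45, -2.22], [-0.73, -0.04, 2.04, 0.29, 1.36, -2.28], [-0.72, 0.03, 2.07, 0.3, 1.26, -2.3], [-0.68, 0.07, 2.1, 0.32, 1.18, -2.29], [-0.66, 0.08, 2.11, 0.33, 1.15, -2.27]]
[-0.73214582 -0.13798087  1.9625187   0.2844123   1.52614162 -2.22735353]
[[-0.7, -0.12, 2.01, 0.29, 1.45, 0.93], [-0.73, -0.04, 2.04, 0.29, 1.36, 0.86], [-0.72, 0.03, 2.07, 0.3, 1.26, 0.84], [-0.68, 0.07, 2.1, 0.32, 1.18, 0.86], [-0.66, 0.08, 2.11, 0.33, 1.15, 0.87]]
[-0.73214582 -0.13798087  1.9625187   0.2844123   1.52614162  0.91423912]
```

The top view shows the leaf pair flat on the right, with the lever at (475–550,328) under the gripper. The valve sits up and to the right, so I'll use the narrow orientation (body along y), leaning outward.

Run:
```python
from h import *
bot.line_to(bot.current_ee_pos()+[0,0,.06],max_speed=.25)
bot.goto(ops(0)+[0,0,.08],ot(1)); st("above")
bot.line_to(ops(0,.006),max_speed=.12); st("near")
for t in(.1,.25,.4,.6,.8,1.0,1.15):
    bot.line_to(ops(t),max_speed=.07); st(t)
    if np.linalg.norm(bot.current_contact_force())>30: print("HIGH"); break
```

```text
above t=35.1 [ 0.4183 -0.0933  0.2007] F [ 0.3  0.3 -0.1] op 0.01
near t=35.9 [ 0.4189 -0.0939  0.1276] F [ 0.1 -0.1 -0.8] op 0.00
0.1 t=36.2 [ 0.4181 -0.0937  0.1105] F [0.2 0.6 0.7] op 0.00
0.25 t=36.6 [ 0.4182 -0.092   0.0953] F [-0.7  0.7  0.9] op 0.01
0.4 t=36.9 [ 0.4187 -0.0885  0.0822] F [0.1 0.9 0.6] op 0.00
0.6 t=37.3 [ 0.4193 -0.083   0.0695] F [-0.   0.4 -0.2] op 0.01
0.8 t=37.6 [ 0.4202 -0.0755  0.0575] F [ 1.  -0.8  0.1] op 0.00
1.0 t=38.0 [ 0.4214 -0.066   0.0467] F [ 0.7  0.3 -0.1] op 0.01
1.15 t=38.3 [ 0.4224 -0.0575  0.0396] F [-0.2  0.2  0.1] op 0.00
```

Run:
```python
from h import *
bot.line_to(ops(.9,.01)); bot.line_to(ops(0,.09),max_speed=.25)
bot.goto(load(np.pi)+[0,0,.1],OY); bot.set_gripper(.42,20); st("above")
w=bot.read_camera("wrist"); s=bot.read_camera("scene")
a=np.hstack([w["pixels"][0:300,:],cv2.resize(s["pixels"][170:270,220:330],None,fx=2,fy=2)[:200].__class__(0) if 0 else np.zeros((300,10,3),np.uint8)])
b=cv2.resize(s["pixels"][170:260,230:330],(230,207)); a=np.hstack([a,np.vstack([b,np.zeros((93,230,3),np.uint8)])])
cv2.imwrite("pics/c4.png",a); print(proj(w,load(np.pi)+[0,0,G]),proj(w,W(0,-.284,.109)))
```

```text
above t=40.7 [ 0.4924 -0.0148  0.1961] F [ 0.   0.1 -1. ] op 0.42
[282.29434242 216.34891942] [161.36587337 136.98853835]
```

View pics/c4.png

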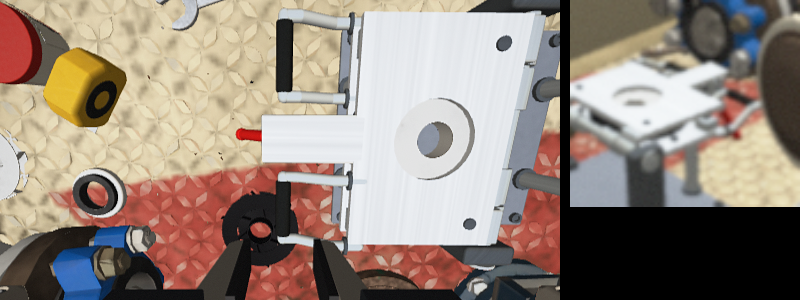

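The lever end now shows foreshortened at (240,134), well below the leaf, so the clamp is open by about 1.1 rad. The bar is between the fingers at (283,210). I'll lift the leaf.

Run:
```python
from h import *
bot.line_to(load(np.pi),max_speed=.1); bot.set_gripper(0,20); st("grip")
g=np.linspace(np.pi,1.4,11)
for i,t in enumerate(g[1:]):
    bot.line_to(load(t),max_speed=.08)
    if i%3==0 or i==9: st("%.2f"%t)
bot.hold(.3); bot.set_gripper(.38); bot.line_to(bot.current_ee_pos()+[0,0,.12],max_speed=.15); bot.hold(.3); st("clear")
w=bot.read_camera("wrist"); s=bot.read_camera("scene")
a=np.hstack([w["pixels"][:300,100:500],cv2.resize(s["pixels"][130:280,160:350],(380,300))]); cv2.imwrite("pics/c5.png",a)
```

```text
grip t=42.5 [ 0.4926 -0.014   0.0962] F [0.8 4.3 1.7] op 0.13
2.97 t=43.0 [ 0.4929 -0.0115  0.1274] F [ 3.   4.3 -1.4] op 0.13
2.44 t=44.6 [0.4977 0.0256 0.2138] F [-1.  -7.2  4.9] op 0.13
1.92 t=46.3 [0.5078 0.1025 0.2706] F [-1.  -3.9 15.2] op 0.14
1.40 t=47.9 [0.5195 0.1974 0.2766] F [6.6 0.8 2.3] op 0.14
clear t=50.0 [0.5171 0.1967 0.3945] F [-0.6  0.1 -0.5] op 0.38
```

View pics/c5.png

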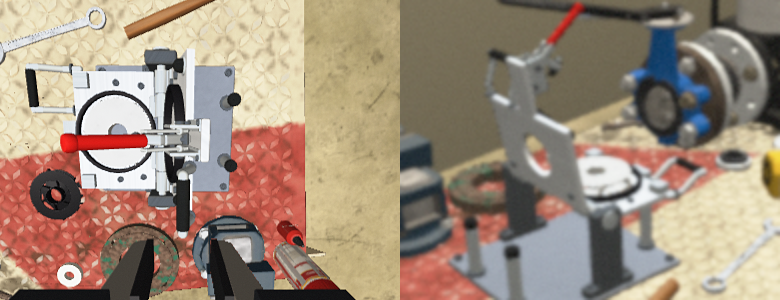

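The pictures show the clamp leaf standing open just past upright, and the impeller lying in the cover leaf's pocket at (118,130). The gripper is clear of everything.

```bash
python3 -c "
from workcell import bot
print(bot.job_done(),bot.current_clock())"
```

```text
the job is handed in; nothing more can be done
the job is handed in; nothing more can be done
```

I handed the job in after about 50 s of the 72 s allowed: in the last pictures the impeller lies turned over in the flat cover leaf's pocket, and the leaf with the open clamp stands just past upright. No verdict came back.

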